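Stand the lens board in the slot of the inspection stand

TASK

Take the lens board (the aluminium plate with the round hole) out of the leaning rack and stand it upright in the slot of the grey inspection stand, centred along the slot and fully down on its floor. The slot block may be set off the middle of the stand, so feel for the slot with the foot of the board; leave the plain board in the rack, and leave the black blower and the ribbed lens barrel standing beyond the work where they are.

Things in the scene. Friction and masses are not known exactly. Their poses are not given: they have to be found in the camera images.
- lens_board_center (a point): Lens board: loose aluminium plate 100 mm wide (its y), 120 high (z), 8 thick (x), about 160 g, with a 42 mm round hole at this point, its centre, and a dark ring (52 mm across) 3 mm proud round the hole on its +x face. z, foot to top, at first leans 20 degrees off vertical to the rack's -x. The top 34 mm are plain and free on both faces, to be gripped across the thickness.
- blank_board_center (a point): Centre of the blank board: the same plate, 100 x 120 x 8 mm, without hole or ring. It leans beside the lens board in the same rack and stays there; either board may be on either side.
- board_rack: Fixed wooden rack, 268 mm wide (y), 130 deep; bays at y = -65 and +65 mm. In each a board leans 20 degrees on two steel prongs at its side edges (77 mm free between them) that reach 78 mm up the board; an 18 mm lip holds its foot. Origin: centre of the underside. The boards' tops lean to its -x, the robot's side; a board comes out upward along its own z.
- stand: Fixed inspection stand: grey base 150 x 150 mm, 12 thick, a 30 mm high guide rail at each y side and between them a dark steel slot block, 64 (x) by 124 mm (y). Origin: centre of the base's underside, z up. The slot runs along y right through the block, open at both ends, 11 mm wide, with a 2 mm lead-in bevel. A board that is home has its centre 80 mm above the origin and may lean 6 degrees.
- blower_mid (a point): Black rubber air blower standing on the bench beyond the work, 53 mm across and 101 mm high; this point is half-way up. Leave it standing where it is.
- barrel_mid (a point): Black ribbed lens barrel standing on the bench beyond the stand, 68 mm across, 62 mm high; this point is half-way up. Leave it.
- stand_top_mid (a point): Middle of the stand's working area, fixed to the stand 50 mm above its origin, level with the flat top of the slot block. The slot's floor is 30 mm below this point. The slot's middle lies anywhere from 10 mm before to 10 mm behind this point along the stand's x; how far is not reported: feel for it, or look. The block does not shift. A gripped board may lean 2 degrees in the fingers.

How it is judged:
By the outcome, as a careful person would: the job done as asked, in the order asked, and still so for the second after the job is handed in, with the robot touching nothing.
It also fails if it takes over 58 s, if anything falls off the work surface, if the arm or the gripper's body presses on something with over 40 N, if the wrist force passes 120 N, or if a joint passes its speed limit or range.

ROBOT

A 6-joint arm with a two-finger parallel gripper is mounted at the origin on a cart in front of the work surface, level with it; the furniture and walls round the work are solid. World frame = base frame: x ahead of the robot, y to its left, z up, the work surface at z = 0. Lengths are in m, angles in rad, forces in N, time in s.
With the tool pointing down it reaches from about 0.225 to 0.875 m from the base axis. Payload 3.4 kg.
Tool frame: the origin (TCP) lies midway between the tips of the shut fingers; the grasp point (between the pads) lies 19 mm behind it (pinch_z is the distance from the TCP to the grasp point, in m); z points along the fingers, y is the line along which they close (so a half turn about z gives the same grasp; the last joint's range is limited). The gripper opens to 85 mm and grips with 20 to 120 N. Pads are 22 mm wide; open, the fingers measure 114 mm over their backs; the gripper's body (76 mm by 85 mm) begins 54 mm behind the grasp point. The pads swing forward as they close: fully open they stand 13 mm farther back than shut.
Start: joints at [-1.339, 0.276, 1.505, -0, 1.361, -0.121], TCP at [0.199, -0.54, 0.231] pointing down, gripper open.
Joint ranges: [-2.89, 2.89], [-0.75, 2.08], [0.22, 2.7], [-1.18, 4.32], [0.11, 2.71], [-2.7, 2.7]. Speed limits (rad/s): [2.57, 2.57, 3.14, 3.14, 3.14, 3.14].

INTERFACE

Orientations are given as a unit quaternion [w, x, y, z].
In Python, from rig import get_state, get_image, sign_off, pinch_z gives the robot as it stands.
- The arm moves only by the tool send_rows, never from a script. Its argument "steps" is one flat list of numbers, 5 for each row, row after row: the gripper's target within -1 to 1 (fully open at 1, half-way at 0, shut at -1), then the shift along the tool's x, y, z in cm, then the turn about the tool's z in degrees. In form: [gripper, x, y, z, roll, gripper, x, y, z, roll, ...]. A call has 1 to 12 rows; each row shifts and turns the commanded pose from where the row before left it, along the tool's axes as they then stand; what a row does not reach is not made up. A row lasts 1/10 s, in which the tool goes at most 50 mm and 8.59 degrees, less where a joint would pass 70% of its speed; a pose out of reach is approached as far as the arm can. A call is refused whole if a number of a shift passes 5 or a number of a turn 8.59, either way. A call with a gripper value outside its range is refused whole. The fingers move at their own pace and stop on an object; "newtons" is the grip in N (left out, the last holds). Time passes only in rows, so rows that do not move let the fingers close. It gives the time, the measured TCP pose, the force, the opening and the grip force at its end, in the units of the state.
- get_state(): the state, without advancing time (a new reading comes with each control period).
- get_image(name): name is "side" or "top"; returns a dict with "color" (420x560x3 uint8, red, green, blue), "mtx" (3x3 intrinsics, pixels), "T" (4x4, takes a point from camera to world coordinates). Camera axes: x right, y down, z forward; pixel columns grow to the right and rows downward; lengths in m; the calibration is good to about 2 mm. A picture is of the moment at which its call begins. There is no depth.
- sign_off(): hands the job in; it is judged then, once.
The state is a dict: "clock": time; "qpos": joint angles; "qd": joint speeds; "effort": joint torques, N m; "position": TCP position; "ee_rot": TCP orientation; "contact_force": force on the tool from outside, world axes, zero at the start; "moment": the same for the moment, N m; "width": finger opening in m; "gripper_force": force on a finger pad.
Only numpy, scipy, OpenCV 4.12 (cv2) and the standard library are available. Lean on these libraries where they do the work, as an engineer would, in place of code of your own. Each camera call takes 0.05 s, during which the arm holds its last target. There are 200 camera calls.

## Working session

There is one attempt and no reset: what is moved stays moved. The work goes in short steps, Python scripts to look and compute and a tool call to move; the robot and the scene stay as the last step left them, time stands still between calls to the robot, and variables do not carry over. Pictures are saved under pics/ and viewed, at most 10 in all, crops included, and the job is handed in when it is done.

Besides the shell and the picture viewer there is one more tool, called by a JSON object that holds its "name" and its "arguments", one argument or row to a line. send_rows: Moves the arm, as the interface text tells. Its arguments: {"type":"object","properties":{"steps":{"type":"array"},"newtons":{"type":"number"}},"required":["steps"]}

```bash
mkdir -p pics; ls; python3 - <<'E'
from rig import *
import cv2,numpy as np,pickle
print(get_state(),pinch_z)
for n in("side","top"):
    d=get_image(n);cv2.imwrite(f"pics/{n}0.png",d["color"][:,:,::-1]);pickle.dump(d,open(f"{n}0.pkl","wb"))
    print(n,d["mtx"].tolist(),np.round(d["T"],4).tolist())
E
```

```text
pics
{'clock': 0.0, 'qpos': array([-1.33901018e+00,  2.76605708e-01,  1.50617606e+00,  1.58505635e-06,
        1.36066778e+00, -1.20975519e-01]), 'qd': array([-3.02105930e-05, -2.31560097e-05, -7.11171848e-04,  2.76060660e-04,
        1.02716618e-04,  1.15569505e-03]), 'effort': array([-1.11510613e-03, -4.16771650e+01, -2.45802498e+01, -1.31832603e-04,
        1.11771884e-02, -4.86384948e-06]), 'position': array([ 0.1985414 , -0.53906226,  0.23041648]), 'ee_rot': array([-9.27065471e-04,  9.84484791e-01,  1.75467474e-01, -5.06408426e-05]), 'contact_force': array([ 0.09714703,  0.35230322, -0.68847831]), 'moment': array([-0.02071817, -0.01385714, -0.0065886 ]), 'gripper_force': 0.0, 'width': 0.08540875428012035} 0.0187
side [[380.52639073069, 0.0, 284.4666829877713], [0.0, 380.52639073069, 201.96052488440563], [0.0, 0.0, 1.0]] [[0.9999, 0.0125, 0.0041, 0.6201], [0.0031, -0.5277, 0.8494, -0.8463], [0.0128, -0.8494, -0.5277, 0.6171], [0.0, 0.0, 0.0, 1.0]]
top [[389.00865356918484, 0.0, 284.57646260014883], [0.0, 389.00865356918484, 211.32484622528995], [0.0, 0.0, 1.0]] [[-0.0225, -0.9975, 0.0663, 0.5724], [-0.9995, 0.0241, 0.0226, 0.0], [-0.0241, -0.0658, -0.9975, 0.9173], [0.0, 0.0, 0.0, 1.0]]
```

View pics/side0.png

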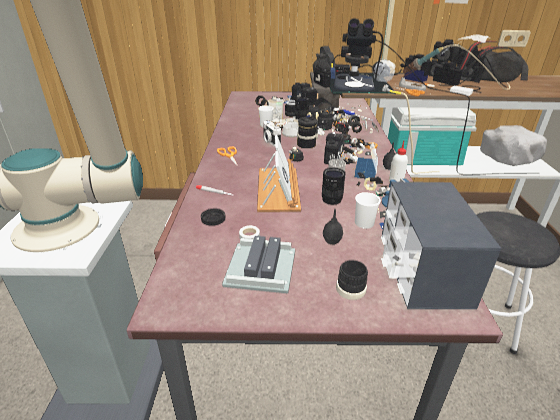

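View pics/top0.png

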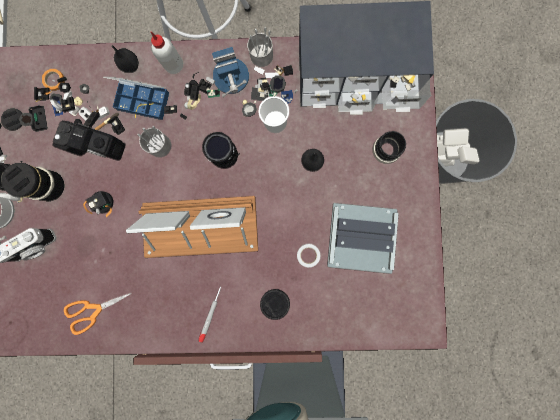

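The top view shows the rack at (200,227) with the ringed lens board in its right (-y) bay near (218,215), and the stand at (364,238). The side view shows the stand at (262,260). I'll take enlarged crops to measure from.

```bash
python3 - <<'E'
import cv2,pickle,numpy as np
t=pickle.load(open("top0.pkl","rb"))["color"][:,:,::-1]; s=pickle.load(open("side0.pkl","rb"))["color"][:,:,::-1]
a=cv2.resize(t[185:285,120:280],None,fx=5,fy=5,interpolation=cv2.INTER_CUBIC)
cv2.imwrite("pics/rack.png",a)
b=cv2.resize(t[195:280,320:407],None,fx=4.5,fy=4.5,interpolation=cv2.INTER_CUBIC)
c=cv2.resize(s[225:300,215:305],None,fx=4.3,fy=4.3,interpolation=cv2.INTER_CUBIC)
h=max(b.shape[0],c.shape[0]);p=lambda i:cv2.copyMakeBorder(i,0,h-i.shape[0],0,0,0)
print(b.shape,c.shape)
cv2.imwrite("pics/stand.png",np.hstack([p(b),p(c)]))
E
```

```text
(382, 392, 3) (322, 387, 3)
```

View pics/rack.png

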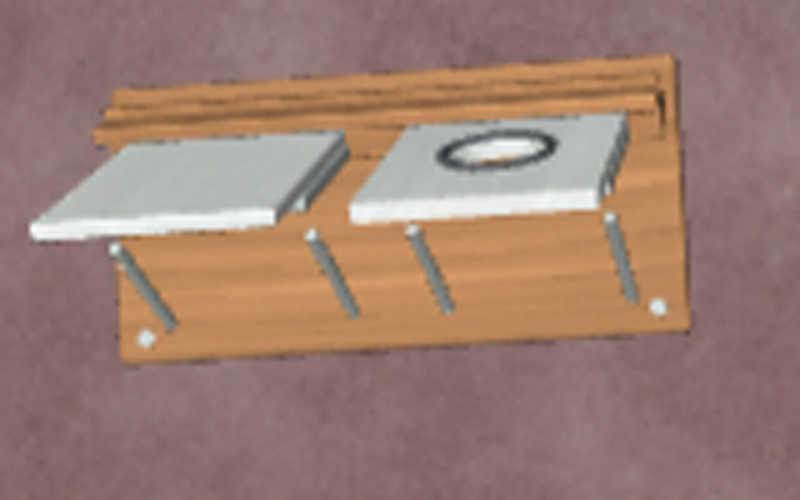

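View pics/stand.png

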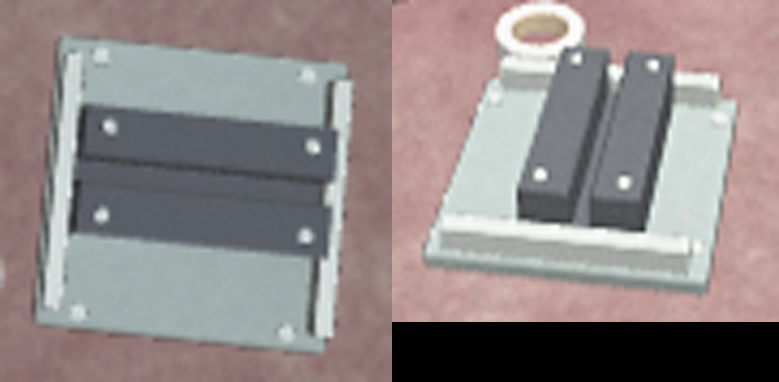

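The crops show the lens board's top edge running from (350,222) to (600,208) with the ring at (497,151), and the stand's slot centre running from (79,171) to (331,194). I need a side crop to get the heights.

```bash
python3 - <<'E'
import cv2,pickle,numpy as np
s=pickle.load(open("side0.pkl","rb"))["color"][:,:,::-1]
cv2.imwrite("pics/rs.png",cv2.resize(s[125:220,245:345],None,fx=6,fy=6,interpolation=cv2.INTER_CUBIC))
E
```

```text
(no output)
```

View pics/rs.png

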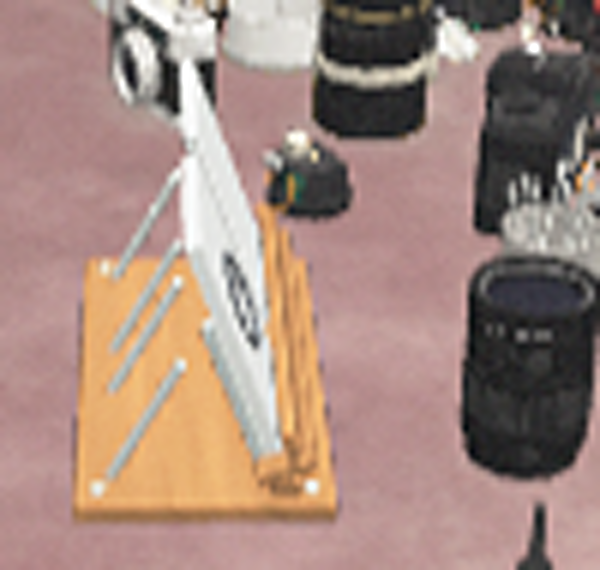

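```bash
cat > h.py <<'E'
import pickle,numpy as np
from scipy.optimize import least_squares
from scipy.spatial.transform import Rotation as R
C={n:pickle.load(open(n+"0.pkl","rb")) for n in("top","side")}
def proj(n,P):
    T=C[n]["T"];p=(np.atleast_2d(P)-T[:3,3])@T[:3,:3];q=p@C[n]["mtx"].T
    return q[:,:2]/q[:,2:]
def px(c,o,s,dx=0): return [(c[0]-dx+.5)/s-.5+o[0],(c[1]+.5)/s-.5+o[1]]
E
python3 - <<'E'
from h import *
tr=lambda *c:("top",px(c,(120,185),5)); sr=lambda *c:("side",px(c,(245,125),6))
ts=lambda *c:("top",px(c,(320,195),4.5)); ss=lambda *c:("side",px(c,(215,225),4.3,392))
def fit(f,obs,x0):
    def res(p): return np.concatenate([(proj(n,f(p,q))[0]-uv) for (n,uv),q in obs])
    r=least_squares(res,x0,loss="soft_l1");print(np.round(r.x,4));print(np.round(res(r.x).reshape(-1,2),1).tolist());return r.x
def fb(p,q): return p[:3]+R.from_euler("ZY",[p[3],-np.radians(20)]).apply(q)
t,w,h=.004,.05,.06
fit(fb,[(tr(497,151),(.007,0,0)),(tr(355,206),(t,w,h)),(tr(604,190),(t,-w,h)),(tr(350,222),(-t,w,h)),(tr(600,208),(-t,-w,h)),
 (sr(241,300),(.007,0,0)),(sr(203,250),(t,-w,h)),(sr(187,243),(-t,-w,h))],[.57,.15,.1,0])
# stand: x,y,yaw,off (z=0)
def fs(p,q): return np.r_[p[:2],0]+R.from_euler("Z",p[2]).apply(np.array(q[:3])+[p[3]*q[3],0,0])
b=.075;X,Y,Z=.032,.062,.05;g=.0075
top=[(ts(60,38),(b,b,.012,0)),(ts(350,65),(b,-b,.012,0)),(ts(37,322),(-b,b,.012,0)),(ts(322,350),(-b,-b,.012,0)),
(ts(85,105),(X,Y,Z,1)),(ts(73,232),(-X,Y,Z,1)),(ts(327,257),(-X,-Y,Z,1)),(ts(337,130),(X,-Y,Z,1)),
(ts(79,171.5),(0,Y,Z,1)),(ts(331,194),(0,-Y,Z,1))]
sd=[(ss(427,250),(-b,-b,.012,0)),(ss(705,280),(b,-b,.012,0)),(ss(737,100),(b,b,.012,0)),
(ss(518,190),(-X,-Y,Z,1)),(ss(645,203),(X,-Y,Z,1)),(ss(673,58),(X,Y,Z,1)),(ss(565,48),(-X,Y,Z,1))]
for o in (top+sd,top,sd): fit(fs,o,[.53,-.2,0,0])
# rack base top corners, height p3
fr=lambda p,q:np.r_[p[:2],p[3]]+R.from_euler("Z",p[2]).apply(q)
fit(fr,[(tr(675,57),(.065,-.134,0)),(tr(690,330),(-.065,-.134,0)),(tr(122,363),(-.065,.134,0)),
 (sr(77,510),(-.065,-.134,0)),(sr(336,510),(.065,-.134,0)),(sr(85,262),(-.065,.134,0))],[.55,.2,0,.012])
E
```

```text
[0.6186 0.1585 0.0864 0.046 ]
[[0.3, -0.8], [-0.8, -0.1], [-0.8, -0.4], [0.7, 0.5], [0.4, -0.2], [0.2, -0.0], [-0.8, -0.9], [-0.8, 1.2]]
[ 0.5681 -0.1568 -0.1215  0.0062]
[[-0.5, -1.1], [-0.3, -0.8], [-1.3, 0.4], [0.6, 0.8], [-0.1, -0.5], [0.0, -0.0], [-0.3, 0.0], [-0.1, -0.6], [-0.0, -1.0], [0.0, -0.4], [-1.7, 1.2], [0.5, 0.9], [-0.0, 0.0], [-0.7, 0.4], [-1.3, 0.2], [-0.2, -0.4], [-0.8, -0.3]]
[ 0.5677 -0.1572 -0.1214  0.0056]
[[-0.3, -0.9], [-0.2, -0.7], [-1.1, 0.5], [0.8, 0.9], [0.1, -0.1], [0.2, 0.4], [-0.1, 0.5], [0.0, -0.2], [0.1, -0.5], [0.2, -0.0]]
[ 0.5686 -0.1555 -0.1214  0.0075]
[[-1.3, 0.8], [0.7, 0.4], [0.1, -0.3], [0.2, 0.1], [-0.5, -0.2], [0.5, -0.7], [-0.0, -0.6]]
[0.6028 0.2214 0.0354 0.01  ]
[[0.1, -0.9], [0.1, 0.0], [-0.5, -0.0], [-1.2, 0.3], [0.1, -0.0], [-0.2, 0.1]]
```

```bash
python3 - <<'E'
from h import *
tr=lambda *c:("top",px(c,(120,185),5)); sr=lambda *c:("side",px(c,(245,125),6))
def tri(*o): 
    r=least_squares(lambda p:np.concatenate([proj(n,p)[0]-uv for n,uv in o]),[.6,.2,.05]);return r.x,r.cost
Rk=R.from_euler("Z",.038)
for n,o in dict(tip1=(tr(610,217),sr(180,365)),base1=(tr(635,300),sr(108,480)),tip2=(tr(412,231),sr(178,283)),base2=(tr(450,310),sr(112,388)),tip4=(tr(115,248),sr(182,170)),base4=(tr(172,327),sr(115,275)),
  lensfar=(tr(352,215),sr(185,155)),topn=(tr(602,199),sr(195,248))).items():
    p,c=tri(*o); print(n,np.round(p,4),"rack",np.round(Rk.inv().apply(p-[.603,.2214,0]),4),round(c,2))
d=R.from_euler("ZY",[.04,-np.radians(20)])
for q in [(.004,0,-.06),(-.004,0,-.06),(0,0,.06),(-.004,.042,.018)]: 
    p=np.array([.6186,.1585,.0864])+d.apply(q);print(q,np.round(p,4),np.round(Rk.inv().apply(p-[.603,.2214,0]),4))
E
```

```text
tip1 [0.5947 0.1129 0.077 ] rack [-0.0124 -0.1081  0.077 ] 0.05
base1 [0.5581 0.1106 0.0125] rack [-0.049  -0.1091  0.0125] 0.24
tip2 [0.5909 0.1992 0.0767] rack [-0.0129 -0.0217  0.0767] 0.15
base2 [0.5555 0.1963 0.0156] rack [-0.0484 -0.0233  0.0156] 0.29
tip4 [0.5873 0.3275 0.0813] rack [-0.0116  0.1066  0.0813] 0.93
base4 [0.5504 0.3264 0.0156] rack [-0.0485  0.1069  0.0156] 0.29
lensfar [0.5957 0.2071 0.1447] rack [-0.0078 -0.014   0.1447] 0.0
topn [0.6008 0.1072 0.1425] rack [-0.0065 -0.114   0.1425] 0.33
(0.004, 0, -0.06) [0.6429 0.1595 0.0314] [ 0.0375 -0.0634  0.0314]
(-0.004, 0, -0.06) [0.6353 0.1592 0.0287] [ 0.03   -0.0634  0.0287]
(0, 0, 0.06) [0.5981 0.1577 0.1428] [-0.0073 -0.0635  0.1428]
(-0.004, 0.042, 0.018) [0.607  0.2001 0.1019] [ 0.0032 -0.0215  0.1019]
```

{"name": "send_rows", "arguments": {
  "steps": [1, 0, 0, -0.5, -8, 1, 0, 0, -0.5, -8, 1, 0, 0, -0.5, -8, 1, 0, 0, -0.5, -8, 1, 0, 0, -0.5, -8, 1, 0, 0, 0, -8, 1, 0, 0, 0, -8, 1, 0, 0, 0, -8, 1, 0, 0, 0, -8],
  "newtons": 20
}}

```text
clock: 1.0
position: [0.1986, -0.5393, 0.2558]
ee_rot: [-0.0, 0.691, 0.723, 0.0]
contact_force: [-0.2, 0.1, -0.3]
width: 0.0856
gripper_force: 0.0
```

```bash
cat > g.py <<'E'
import sys,numpy as np
from rig import get_state
from scipy.spatial.transform import Rotation as R
s=get_state();q=s["ee_rot"];M=R.from_quat([*q[1:],q[0]]).as_matrix()
print("clk %.2f"%s["clock"],"pos",np.round(s["position"],4),"xang %.2f"%np.degrees(np.arctan2(M[1,0],M[0,0])),"zax",np.round(M[:,2],3),"F",np.round(s["contact_force"],1),"w %.4f g %.1f"%(s["width"],s["gripper_force"]),"M",np.round(s["moment"],2),"q",np.round(s["qpos"],2))
if len(sys.argv)>3: print("tool cm",np.round(M.T@(np.array(sys.argv[1:4],float)-s["position"])*100,2))
E
python3 g.py .6036 .1577 .25
```

```text
clk 1.00 pos [ 0.1986 -0.5393  0.2558] xang 92.54 zax [-0.     0.001 -1.   ] F [-0.2  0.1 -0.3] w 0.0856 g 0.0 M [-0.01 -0.01 -0.  ] q [-1.34  0.26  1.46 -0.    1.42 -1.38]
tool cm [67.83 43.56  0.64]
```

{"name": "send_rows", "arguments": {
  "steps": [1, 4, 3, 0, 0, 1, 4, 3, 0, 0, 1, 4, 3, 0, 0, 1, 4, 3, 0, 0, 1, 4, 3, 0, 0, 1, 4, 3, 0, 0, 1, 4, 3, 0, 0, 1, 4, 3, 0, 0, 1, 4, 3, 0, 0, 1, 4, 3, 0, 0, 1, 4, 2, 0, 0, 1, 4, 2, 0, 0]
}}

```text
clock: 2.2
position: [0.5204, -0.0448, 0.2559]
ee_rot: [-0.0, 0.693, 0.721, -0.0]
contact_force: [-0.4, 0.1, 0.7]
width: 0.0849
gripper_force: 0.0
```

{"name": "send_rows", "arguments": {
  "steps": [0.2, 4, 2, 0, 0, 0, 4, 2, 0, 0, 0, 4, 2, 0, 0, 0, 4, 2, 0, 0, 0, 3, 1, 0, 0, 0, 0, 0, 0, 0, 0, 0, 0, 0, 0]
}}

```text
clock: 2.9
position: [0.6021, 0.1469, 0.2554]
ee_rot: [-0.0, 0.693, 0.721, -0.001]
contact_force: [0.3, -1.2, -0.4]
width: 0.0429
gripper_force: 0.0
```

```bash
python3 g.py .6036 .1577 .114
```

```text
clk 2.90 pos [0.6021 0.1469 0.2554] xang 92.31 zax [-0.002 -0.001 -1.   ] F [ 0.3 -1.2 -0.4] w 0.0429 g 0.0 M [-0.04 -0.05  0.03] q [ 0.13  0.33  1.36 -0.    1.45  0.09]
tool cm [ 1.08  0.22 14.14]
```

{"name": "send_rows", "arguments": {
  "steps": [0, 1.1, 0.2, 2, 0, 0, 0, 0, 2, 0, 0, 0, 0, 2, 0, 0, 0, 0, 2, 0, 0, 0, 0, 2, 0, 0, 0, 0, 1, 0, 0, 0, 0, 0, 0]
}}

```text
clock: 3.6
position: [0.6028, 0.1562, 0.1448]
ee_rot: [-0.001, 0.694, 0.72, -0.002]
contact_force: [-0.1, -0.4, -0.4]
width: 0.0423
gripper_force: 0.0
```

```bash
python3 g.py .6036 .1577 .114; cat > snap.py <<'E'
import sys,cv2,numpy as np,pickle
from rig import get_image
# snap.py name  side:x0,y0,x1,y1,scale  top:...
out=[]
for a in sys.argv[2:]:
    n,c=a.split(":");x0,y0,x1,y1,f=map(float,c.split(","));d=get_image(n);pickle.dump(d,open(f"{n}_{sys.argv[1]}.pkl","wb"))
    out.append(cv2.resize(d["color"][int(y0):int(y1),int(x0):int(x1),::-1],None,fx=f,fy=f,interpolation=cv2.INTER_CUBIC))
h=max(o.shape[0] for o in out);im=np.hstack([cv2.copyMakeBorder(o,0,h-o.shape[0],0,0,0) for o in out]);print(im.shape)
cv2.imwrite(f"pics/{sys.argv[1]}.png",im)
E
python3 snap.py a side:245,100,325,220,5 top:150,170,230,270,5
```

```text
clk 3.60 pos [0.6028 0.1562 0.1448] xang 92.14 zax [-0.004 -0.001 -1.   ] F [-0.1 -0.4 -0.4] w 0.0423 g 0.0 M [ 0.    0.02 -0.  ] q [ 0.14  0.4   1.53 -0.    1.21  0.1 ]
tool cm [0.15 0.1  3.08]
(600, 800, 3)
```

View pics/a.png

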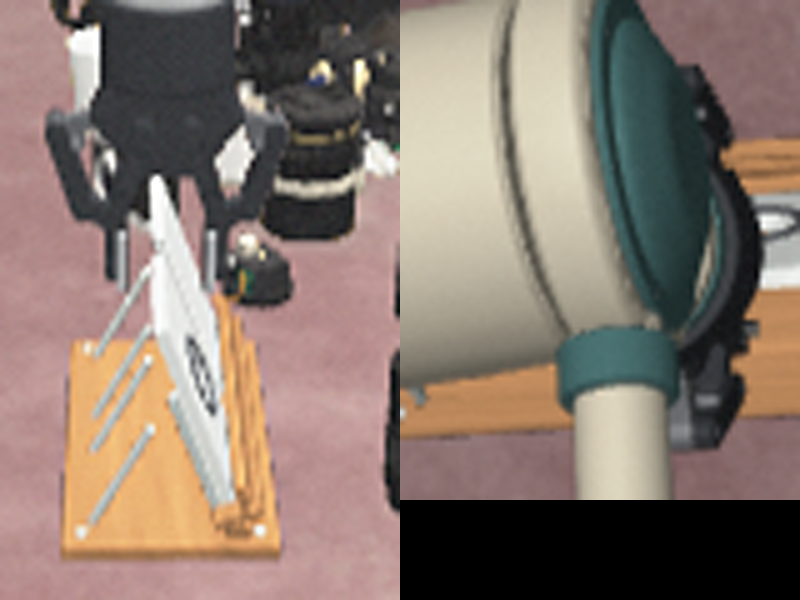

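The side crop shows the fingertips at (118,290) and (212,290) straddling the board's top edge. I'll go down and close gently.

{"name": "send_rows", "arguments": {
  "steps": [0, 0.1, 0.1, 1, 0, 0, 0, 0, 1, 0, 0, 0, 0, 1, 0, 0, 0, 0, 0, 0, -0.6, 0, 0, 0, 0, -0.6, 0, 0, 0, 0, -1, 0, 0, 0, 0, -1, 0, 0, 0, 0, -1, 0, 0, 0, 0],
  "newtons": 20
}}

```text
clock: 4.6
position: [0.607, 0.1587, 0.1174]
ee_rot: [0.002, 0.693, 0.721, 0.002]
contact_force: [3.6, 1.0, 1.6]
width: 0.0141
gripper_force: 21.4
```

```bash
python3 g.py .6036 .1577 .114
```

```text
clk 4.60 pos [0.607  0.1587 0.1174] xang 92.21 zax [ 0.005  0.    -1.   ] F [3.6 1.  1.6] w 0.0141 g 21.4 M [ 0.05 -1.01 -0.03] q [ 0.15  0.43  1.56 -0.    1.14  0.11]
tool cm [-0.09 -0.34  0.34]
```

{"name": "send_rows", "arguments": {
  "steps": [-1, 0, -0.17, -0.47, 0, -1, 0, -0.17, -0.47, 0, -1, 0, -0.17, -0.47, 0, -1, 0, -0.17, -0.47, 0],
  "newtons": 25
}}

```text
clock: 5.0
position: [0.6, 0.1584, 0.1354]
ee_rot: [0.001, 0.693, 0.721, 0.001]
contact_force: [4.2, -0.1, -2.6]
width: 0.0142
gripper_force: 24.1
```

```bash
python3 g.py; python3 snap.py b side:245,80,325,220,5
```

```text
clk 5.00 pos [0.6    0.1584 0.1354] xang 92.21 zax [ 0.004  0.    -1.   ] F [ 4.2 -0.1 -2.6] w 0.0142 g 24.1 M [ 0.04 -1.4  -0.01] q [ 0.15  0.41  1.55 -0.    1.18  0.11]
(700, 400, 3)
```

View pics/b.png

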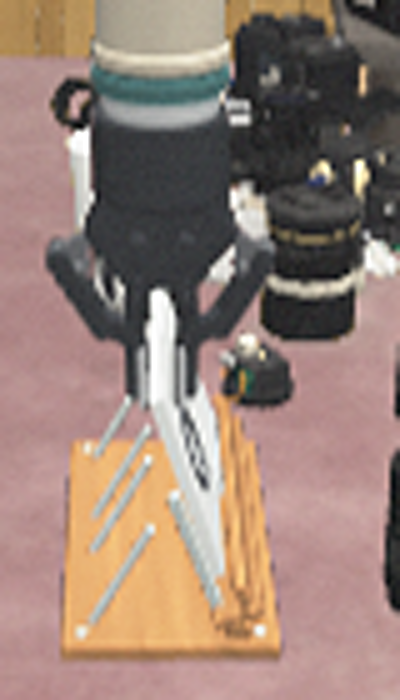

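The board is rising with the fingers; its foot is now at about (218,575). I'll keep pulling until it clears the lip, then lift straight up.

{"name": "send_rows", "arguments": {
  "steps": [-1, 0, -0.17, -0.47, 0, -1, 0, -0.17, -0.47, 0, -1, 0, -0.1, -0.5, 0, -1, 0, 0, -1, 0, -1, 0, 0, -1, 0, -1, 0, 0, -1, 0, -1, 0, 0, -1, 0, -1, 0, 0, -1, 0, -1, 0, 0, -1, 0]
}}

```text
clock: 5.95
position: [0.5911, 0.158, 0.2096]
ee_rot: [-0.002, 0.693, 0.721, -0.002]
contact_force: [-0.5, -1.5, -1.5]
width: 0.0074
gripper_force: 30.4
```

```bash
python3 g.py
```

```text
clk 5.95 pos [0.5911 0.158  0.2096] xang 92.22 zax [-0.006 -0.001 -1.   ] F [-0.5 -1.5 -1.5] w 0.0074 g 30.4 M [ 0.01 -0.01 -0.01] q [0.15 0.35 1.45 0.   1.35 0.11]
```

{"name": "send_rows", "arguments": {
  "steps": [-1, 0, 0, -2, 0, -1, 0, 0, -2, 0, -1, 0, 0, -2, 0, -1, 0, 0, -1, 0, -1, -2, 0, 0, 4.6, -1, -3, 0, 0, 4.6, -1, -3, 0, 0, 0, -1, -3, 0, 0, 0],
  "newtons": 80
}}

```text
clock: 6.75
position: [0.5843, 0.0479, 0.2787]
ee_rot: [-0.001, 0.749, 0.663, -0.001]
contact_force: [1.2, -0.3, -1.9]
width: 0.0063
gripper_force: 82.1
```

```bash
python3 g.py .574 -.1577 .22
```

```text
clk 6.75 pos [0.5843 0.0479 0.2787] xang 83.05 zax [-0.004  0.    -1.   ] F [ 1.2 -0.3 -1.9] w 0.0063 g 82.1 M [-0.04 -0.02  0.02] q [-0.04  0.27  1.39  0.    1.48  0.08]
tool cm [-20.54   1.49   5.87]
```

{"name": "send_rows", "arguments": {
  "steps": [-1, -3, 0.2, 0, 0, -1, -3, 0.2, 0, 0, -1, -3, 0.2, 0, 0, -1, -3, 0.2, 0, 0, -1, -3, 0.2, 0, 0, -1, -3, 0.3, 0, 0, -1, -2.5, 0.2, 2, 0, -1, 0, 0, 2, 0, -1, 0, 0, 2, 0, -1, 0, 0, 2, 0, -1, 0, 0, 0, 0, -1, 0, 0, 0, 0]
}}

```text
clock: 7.95
position: [0.5753, -0.1563, 0.1993]
ee_rot: [-0.001, 0.749, 0.663, -0.001]
contact_force: [0.5, -0.1, -1.6]
width: 0.0063
gripper_force: 82.0
```

```bash
python3 g.py .574 -.1577 .22;python3 snap.py c side:200,160,320,310,4 top:315,190,410,285,3.4
```

```text
clk 7.95 pos [ 0.5753 -0.1563  0.1993] xang 83.02 zax [-0.002  0.001 -1.   ] F [ 0.5 -0.1 -1.6] w 0.0063 g 82.0 M [ 0.02 -0.01  0.05] q [-0.38  0.33  1.51  0.    1.31 -0.26]
tool cm [-0.16 -0.11 -2.07]
(600, 803, 3)
```

View pics/c.png

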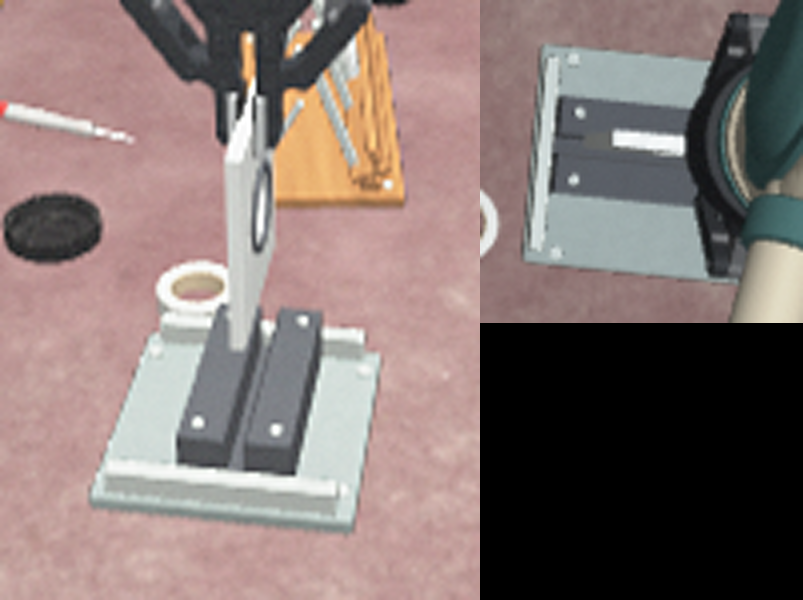

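The side crop shows the board upright in the fingers, with its near foot corners at (230,345) and (247,349) and the ring at (262,208). The top crop shows the left end of its top edge at (613,130–148). I'll fit its pose relative to the slot.

```bash
python3 - <<'E'
from h import *
s=lambda *c:("side",px(c,(200,160),4)); t=lambda *c:("top",px(c,(315,190),3.4,480))
w,h,d=.05,.06,.004
obs=[(s(227,156),(-d,-w,h)),(s(248,160),(d,-w,h)),(s(230,345),(-d,-w,-h)),(s(247,350),(d,-w,-h)),(s(262,208),(.007,0,0)),(t(613,131),(d,w,h)),(t(613,148),(-d,w,h))]
f=lambda p,q:p[:3]+R.from_euler("ZY",[-.1215,p[3]]).apply(q)
res=lambda p:np.concatenate([proj(n,f(p,q))[0]-uv for (n,uv),q in obs])
r=least_squares(res,[.575,-.156,.17,0]);p=r.x;print(np.round(p,4),np.round(res(p).reshape(-1,2),1).tolist())
tc=np.array([.5753,-.1563,.1993]);Z=R.from_euler("Z",-.1215)
print("board centre minus TCP in stand axes",Z.inv().apply(p[:3]-tc)); print("foot",f(p,[0,0,-h]))
print("foot vs slot centre, stand axes",Z.inv().apply(f(p,[0,0,-h])-np.r_[.5742,-.1577,.02]))
E
```

```text
[ 0.5764 -0.1555  0.1647  0.0038] [[-0.5, 0.3], [-1.8, -0.4], [0.0, 0.8], [-0.5, -0.1], [0.7, -0.6], [0.1, -0.7], [-0.3, -1.2]]
board centre minus TCP in stand axes [ 0.0010319   0.00091487 -0.03457405]
foot [ 0.57620953 -0.15548939  0.10472638]
foot vs slot centre, stand axes [0.00172678 0.00243787 0.08472638]
```

{"name": "send_rows", "arguments": {
  "steps": [-1, -0.2, -0.15, 1, 0, -1, 0, 0, 1, 0, -1, 0, 0, 1, 0, -1, 0, 0, 1, 0, -1, 0, 0, 0.5, 0, -1, 0, 0, 0, 0, -1, 0, 0, 0.3, 0, -1, 0, 0, 0.3, 0, -1, 0, 0, 0.3, 0, -1, 0, 0, 0.2, 0, -1, 0, 0, 0, 0]
}}

```text
clock: 9.15
position: [0.5741, -0.1584, 0.1432]
ee_rot: [-0.0, 0.749, 0.663, -0.0]
contact_force: [-0.3, -2.2, -1.7]
width: 0.006
gripper_force: 82.1
```

```bash
python3 g.py
```

```text
clk 9.15 pos [ 0.5741 -0.1584  0.1432] xang 83.01 zax [-0.  0. -1.] F [-0.3 -2.2 -1.7] w 0.0060 g 82.1 M [-0.03 -0.04  0.02] q [-0.39  0.37  1.6  -0.    1.18 -0.26]
```

{"name": "send_rows", "arguments": {
  "steps": [-1, 0, 0, 0.2, 0, -1, 0, 0, 0.2, 0, -1, 0, 0, 0.2, 0, -1, 0, 0, 0.2, 0, -1, 0, 0, 0, 0]
}}

```text
clock: 9.65
position: [0.574, -0.1584, 0.1351]
ee_rot: [-0.0, 0.749, 0.663, -0.0]
contact_force: [0.5, -0.1, -2.0]
width: 0.0061
gripper_force: 82.1
```

```bash
python3 g.py
```

```text
clk 9.65 pos [ 0.574  -0.1584  0.1351] xang 83.02 zax [-0.001  0.    -1.   ] F [ 0.5 -0.1 -2. ] w 0.0061 g 82.1 M [-0.   -0.01 -0.01] q [-0.39  0.37  1.61 -0.    1.16 -0.26]
```

The foot is below the block top with no contact, so it is in the slot. I'll continue down and feel for the floor.

{"name": "send_rows", "arguments": {
  "steps": [-1, 0, 0, 0.3, 0, -1, 0, 0, 0.3, 0, -1, 0, 0, 0.3, 0, -1, 0, 0, 0.3, 0, -1, 0, 0, 0.2, 0, -1, 0, 0, 0.2, 0, -1, 0, 0, 0, 0]
}}

```text
clock: 10.35
position: [0.5741, -0.1584, 0.1192]
ee_rot: [-0.0, 0.749, 0.663, -0.0]
contact_force: [0.1, -0.6, -0.6]
width: 0.0064
gripper_force: 82.1
```

```bash
python3 g.py
```

```text
clk 10.35 pos [ 0.5741 -0.1584  0.1192] xang 83.01 zax [-0.001  0.    -1.   ] F [ 0.1 -0.6 -0.6] w 0.0064 g 82.1 M [-0.06 -0.   -0.02] q [-0.39  0.39  1.63 -0.    1.13 -0.26]
```

{"name": "send_rows", "arguments": {
  "steps": [-1, 0, 0, 0.15, 0, -1, 0, 0, 0.15, 0, -1, 0, 0, 0.1, 0, -1, 0, 0, 0.1, 0, -1, 0, 0, 0, 0]
}}

```text
clock: 10.85
position: [0.5748, -0.1586, 0.1167]
ee_rot: [0.001, 0.749, 0.663, 0.0]
contact_force: [-2.0, 1.3, 9.0]
width: 0.0064
gripper_force: 83.8
```

```bash
python3 g.py; python3 snap.py d side:190,150,310,300,4 top:315,190,410,285,3.4
```

```text
clk 10.85 pos [ 0.5748 -0.1586  0.1167] xang 83.02 zax [ 0.002 -0.001 -1.   ] F [-2.   1.3  9. ] w 0.0064 g 83.8 M [ 0.19  0.52 -0.05] q [-0.39  0.39  1.63 -0.    1.12 -0.26]
(600, 803, 3)
```

View pics/d.png

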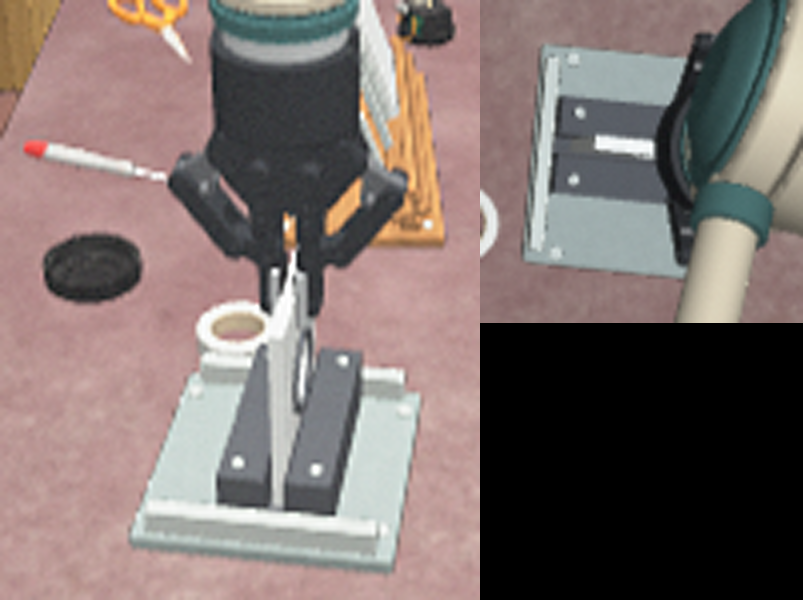

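The side crop shows the board standing in the slot, with its near top corner at (272,325). The top crop shows the left end of its top edge at (596,136–154). I'll fit the centre and height.

```bash
python3 - <<'E'
from h import *
s=lambda *c:("side",px(c,(190,150),4)); t=lambda *c:("top",px(c,(315,190),3.4,480))
w,h,d=.05,.06,.004
obs=[(s(272,327),(-d,-w,h)),(s(294,331),(d,-w,h)),(s(303,371),(.007,0,0)),(t(596,136),(d,w,h)),(t(596,154),(-d,w,h))]
f=lambda p,q:p[:3]+R.from_euler("ZY",[-.1215,p[3]]).apply(q)
res=lambda p:np.concatenate([proj(n,f(p,q))[0]-uv for (n,uv),q in obs])
r=least_squares(res,[.575,-.156,.08,0]);p=r.x;print(np.round(p,4),np.round(res(p).reshape(-1,2),1).tolist())
Z=R.from_euler("Z",-.1215)
print("centre vs stand",Z.inv().apply(p[:3]-[.5681,-.1568,0]))
# consistent top-view measure along slot: block end (left) vs board left end
for b in (p[1],): 
  for dy in (0,): print(proj("top",np.array([.5681,-.1568,.0])+Z.apply([.006,.05,.14])), t(596,145), proj("top",np.array([.5681,-.1568,.0])+Z.apply([.006,.062,.05])), t(556,145))
E
```

```text
[ 0.5744 -0.1576  0.0847  0.0334] [[-0.9, 0.9], [-2.6, 0.3], [-0.0, -1.3], [0.0, -1.0], [-0.3, -2.3]]
centre vs stand [ 6.36082415e-03 -3.96619326e-05  8.46571771e-02]
[[348.16311788 231.83548994]] ('top', [348.7647058823529, 232.29411764705884]) [[337.12606501 231.83588534]] ('top', [337.0, 232.29411764705884])
```

{"name": "send_rows", "arguments": {
  "steps": [-1, 0, 0, 0.1, 0, -1, 0, 0, 0.1, 0, -1, 0, 0, 0.1, 0, -1, 0, 0, 0, 0]
}}

```text
clock: 11.35
position: [0.5753, -0.1587, 0.1167]
ee_rot: [0.002, 0.749, 0.663, 0.001]
contact_force: [-4.3, 1.5, 23.1]
width: 0.0064
gripper_force: 86.0
```

```bash
python3 g.py
```

```text
clk 11.35 pos [ 0.5753 -0.1587  0.1167] xang 83.02 zax [ 0.004 -0.002 -1.   ] F [-4.3  1.5 23.1] w 0.0064 g 86.0 M [ 0.49  1.26 -0.09] q [-0.39  0.39  1.63  0.    1.11 -0.26]
```

It stops hard at the expected floor height. I'll ease off, release and withdraw.

{"name": "send_rows", "arguments": {
  "steps": [-1, 0, 0, -0.3, 0, -1, 0, 0, -0.1, 0, -0.6, 0, 0, 0, 0, -0.4, 0, 0, 0, 0, -0.2, 0, 0, 0, 0, -0.2, 0, 0, 0, 0],
  "newtons": 20
}}

```text
clock: 11.95
position: [0.5741, -0.1584, 0.1149]
ee_rot: [-0.0, 0.749, 0.663, -0.0]
contact_force: [-0.5, 0.2, -0.2]
width: 0.0345
gripper_force: 0.0
```

{"name": "send_rows", "arguments": {
  "steps": [-0.2, 0, 0, -1, 0, -0.2, 0, 0, -1, 0, -0.2, 0, 0, -2, 0, -0.2, 0, 0, -3, 0, -0.2, 0, 0, -3, 0, -0.2, -1, -3, -2, 0, -0.2, 0, -4, 0, 0, -0.2, 0, -5, 0, 0, -0.2, 0, -5, 0, 0, -0.2, 0, -5, 0, 0, -0.2, 0, 0, 0, 0]
}}

```text
clock: 13.05
position: [0.3484, -0.1392, 0.236]
ee_rot: [-0.001, 0.749, 0.662, -0.001]
contact_force: [-0.3, -0.3, 0.8]
width: 0.0343
gripper_force: 0.0
```

```bash
python3 g.py; python3 snap.py e side:180,130,390,330,2.5 top:315,190,410,285,2.8
```

```text
clk 13.05 pos [ 0.3484 -0.1392  0.236 ] xang 82.92 zax [-0.003  0.001 -1.   ] F [-0.3 -0.3  0.8] w 0.0343 g 0.0 M [ 0.05 -0.01 -0.02] q [-0.57 -0.03  1.86 -0.    1.32 -0.44]
(500, 791, 3)
```

View pics/e.png

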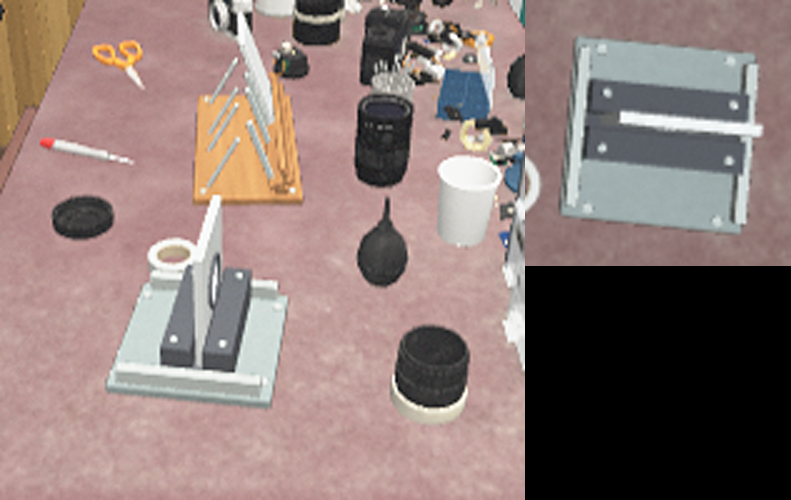

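```bash
python3 - <<'E'
from h import *
import cv2
# predicted (home) top-edge corners against image edges
T=np.array([.5681,-.1568,0]);Z=R.from_euler("Z",-.1215)
s=lambda *c:("side",px(c,(180,130),2.5)); t=lambda *c:("top",px(c,(315,190),2.8,525))
for z in (.140,.145): 
  P=[T+Z.apply([.0062,y,z]) for y in(.05,-.05)]
  print(z,"top",np.round(proj("top",P),1).tolist(),"side",np.round(proj("side",P),1).tolist())
print("obs top",t(620.5,117.5),t(763,130),"side near/far",s(202,250),s(216,199))
# refined side ends: sub-image bright profile
g=cv2.cvtColor(pickle.load(open("side_e.pkl","rb"))["color"],cv2.COLOR_RGB2GRAY)
print(g[200:240,258:272])
E
```

```text
0.14 top [[348.2, 231.7], [398.7, 236.7]] side [[265.6, 208.5], [257.6, 234.2]]
0.145 top [[348.5, 231.7], [399.3, 236.7]] side [[265.6, 206.7], [257.6, 232.3]]
obs top ('top', [348.7857142857143, 231.64285714285714]) ('top', [399.67857142857144, 236.10714285714286]) side near/far ('side', [260.5, 229.7]) ('side', [266.1, 209.3])
[[192 183 182 182 184 185 188 193 166 177 194 189 187 186]
 [193 184 183 183 180 179 191 177 160 189 190 189 191 186]
 [189 185 184 184 182 184 187 162 176 190 191 189 187 185]
 [192 182 183 181 186 192 171 175 185 188 192 189 186 185]
 [193 182 181 179 177 185 166 185 186 188 191 188 188 184]
 [192 185 208 223 203 181 177 182 182 185 188 187 185 183]
 [195 184 220 239 204 180 184 182 181 183 184 187 187 184]
 [196 184 198 213 181 181 179 179 177 180 183 188 184 184]
 [193 186 185 184 188 186 184 251 249 249 206 193 190 191]
 [174 165 166 165 166 165 190 253 250 253 209 166 169 168]
 [139 135 133 126 122 125 238 251 249 253 174 125 127 128]
 [132 126 121 123 118 124 254 249 249 253 150 119 125 125]
 [144 146 147 146 141 179 254 249 250 245 162 140 149 145]
 
[... 892 characters left out ...]
0 248 249 242 188 192 192 193 195 182 148 153 155]
 [248 248 248 250 223 191 190 191 191 192 182 148 148 153]
 [248 247 248 250 207 191 193 193 180 183 183 154 151 158]
 [247 247 248 250 189 194 194 184 138 127 186 156 157 159]
 [248 248 249 241 193 192 194 152 110  66 195 159 160 159]
 [247 249 251 209 193 191 195 125  95  63 185 164 157 158]
 [227 237 237 187 193 192 172 125 121  69 170 164 159 156]
 [201 199 201 187 195 197 164 127 156  74 170 167 163 163]
 [206 206 206 191 197 193 149 130 205  77 164 163 149 153]
 [207 202 205 193 196 194 124 139 237  79 164 151 123 131]
 [206 208 204 192 199 196 134 141 246  85 163 127 120 125]
 [208 205 203 193 197 193 123 161 233  93 164 112 125 124]]
```

The board's top edge in the side image is at row 208 (far end) and row 234 (near end), which matches the 80 mm home height. The other objects haven't moved.

```bash
python3 -c "
from rig import sign_off;print(sign_off())"
```

```text
the job is handed in; nothing more can be done
None
```

The lens board stands upright in the stand's slot, down on the floor and centred to within about 2 mm; the blank board, blower and barrel are untouched, and the job was handed in at about 13 s.

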